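# Feel for the release notch of the honey pump

## Robot

A 6-joint arm with a two-finger parallel gripper is mounted at the origin on the work surface. World frame = base frame: x ahead of the robot, y to its left, z up, the work surface at z = 0. Lengths are in m, angles in rad, forces in N, time in s.
With the tool pointing down it reaches from about 0.35 to 0.875 m from the base axis. Payload 15.5 kg.
Tool frame: the origin (TCP) lies at the very end of the fingers, on their centre line; the grasp point (between the pads) lies 19 mm behind it; z points along the fingers, y is the line along which they close (so a half turn about z gives the same grasp; the last joint's range is limited). The gripper opens to 85 mm and grips with 20 to 120 N. Pads are 22 mm wide; open, the fingers measure 114 mm over their backs; the gripper's body (76 mm by 85 mm) begins 54 mm behind the grasp point. The pads swing forward as they close: fully open they stand 13 mm farther back than shut.
Start: joints at [1.058, 0.494, 1.345, -0, 1.302, -0.096], TCP at [0.254, 0.571, 0.231] pointing down, gripper open.
Joint ranges: [-2.91, 2.91], [-0.82, 2.16], [0.22, 2.67], [-1.22, 4.37], [0.12, 2.79], [-3.08, 3.08]. Speed limits (rad/s): [1.89, 1.89, 2.57, 3.01, 3.01, 3.01].

## Interface

Orientations are given as [roll, pitch, yaw] about the fixed x, y, z axes, in that order (R = Rz(yaw) Ry(pitch) Rx(roll)).
In Python, from rig import robot gives the robot as it stands.
- The arm moves only by the tool drive_tool, never from a script. Its argument "increments" is text: rows parted by semicolons, each of 7 numbers parted by spaces: the shift along the tool's x, y, z in mm, then the turn, a rotation vector about the tool's x, y, z in degrees, then the opening in per cent of the stroke, from 0 (shut) to 100 (fully open). In form: tx ty tz wx wy wz jaw; .... A call has exactly 5 rows; each row is the pose to reach, as a shift and turn from the pose commanded when the call began, along the tool's axes at that moment; what a row does not reach only later rows make up. A row lasts 1/12 s, in which the tool goes at most 41.7 mm and 7.16 degrees, less where a joint would pass 70% of its speed; a pose out of reach is approached as far as the arm can. A call with a gripper value outside its range is refused whole. The fingers move at their own pace and stop on an object; the grip force is fixed at half the most. Time passes only in rows, so rows that repeat a pose let the fingers close, or fill a call up. It gives the time, the measured TCP pose, the force, the opening and the grip force at its end, in the units of the state.
- robot.state(): the state, without advancing time (a new reading comes with each control period).
- robot.camera(name): name is "scene" or "side" or "wrist"; returns a dict with "pixels" (420x560x3 uint8, red, green, blue), "K" (3x3 intrinsics, pixels), "eye" and "attitude" of the camera in the world. Camera axes: x right, y up, looking along -z (the intrinsics and any distortion apply to the point x, -y, -z); pixel columns grow to the right and rows downward; lengths in m; the calibration is good to about 2 mm. A picture is of the moment at which its call begins. There is no depth.
- robot.finish_job(): hands the job in; it is judged then, once.
Trained networks look in a picture, given as the dict that the camera call returned (one of the last four; its "shot" number tells which), for a name from the list of things; names that differ only in an ending like _2 or _b are one class to them, and where a whole thing is asked for, a point or a joint stands for the part that bears it (a point fixed in the world has none). Each returns a list of dicts, best first, with "conf" (0 to 1); they miss things now and then, are a little off and sometimes report something else, mostly with a low value. They report only what shows in the picture. A call takes as long as a camera call. They do not tell look-alikes from the thing itself.
- robot.spot_in(target, picture): "location" ([x, y, z] in m, in world coordinates, good to about 4 mm: the middle of the surface that is visible of it).
- robot.trace(target, picture): "pixels" (420x560 bool, what is visible of it).
- robot.place_of(target, picture): "location" ([x, y, z] in m, in world coordinates, good to about 4 mm: a listed point, or the origin of a listed thing).
The state is a dict: "time": time; "joints": joint angles; "dq": joint speeds; "effort": joint torques, N m; "eef_pos": TCP position; "eef_rot": TCP orientation; "ft_force": force on the tool from outside, world axes, zero at the start; "ft_torque": the same for the moment, N m; "gripper_width": finger opening in m; "grasp_force": force on a finger pad.
Only numpy, scipy, OpenCV 4.12 (cv2) and the standard library are available. Lean on these libraries where they do the work, as an engineer would, in place of code of your own. Each camera call takes 0.05 s, during which the arm holds its last target. There are 200 camera calls.

## Task

With the gripper shut, set the fingertips lightly on top of the metal rail along the front edge of the honey pump, near its left-hand end, and slide them along the rail towards the right by touch until you find the notch. Press the spring catch inside the notch fully down and finish while still holding it down, so that I can take the hood off. Press gently, do not lift or shift the hood yourself, and leave the jars and the carton alone.

Things in the scene. Friction and masses are not known exactly. Their poses are not given: they have to be found in the camera images.
- pump: the honey pump: a low fixed stainless housing 210 mm deep (x), 400 mm wide (y). Origin at the centre of its underside, on the table; x points away from the robot, y to the left as the robot sees it, z up. A bare aluminium rail, 40 mm wide, runs along the whole front edge (along y), its middle line 85 mm in front of the origin (x = -0.085). The deck behind the rail is 72 mm above the table
- rail_left (a point): left end of the rail (pump y = +0.2): middle of its width, on its top; pump's axes. The rail's top is 94.5 mm above the table over the outer 110 mm at each end, 94 mm between. Its one notch is a gap 42 mm long (along y), open to front and back; its place changes every time and is not reported: its centre is between y = -0.05 and +0.05. Elsewhere the rail is unbroken
- rail_right (a point): right end of the rail (pump y = -0.2): middle of its width, on its top, 94.5 mm above the table; same axes as the pump
- catch (a joint): how far the catch is pressed down, m: 0 free, 0.008 fully down on its stop. The catch is a flat plate, 32 mm (x) by 37 mm (y), in the notch; its top is 84 mm above the table when free (10 mm below the rail top), 76 mm when fully down. It springs back; 2 N to start it, 6 N to hold it fully down
- hood_mid (a point): centre (half-way up) of the loose white hood on the deck behind the rail, 145 mm (x) by 340 mm (y) by 25 mm high, with a black knob 26 mm across, 17 mm high on top, 30 mm behind this point. Its front edge is 15 mm behind the rail; its top is 97 mm, the knob's 114 mm above the table. To be left in place
- jar1_mid (a point): centre of a closed amber glass jar, 66 mm across, 85 mm high, standing in front of the pump, to the left; to be left alone
- jar2_mid (a point): centre of a like jar in front of the pump, to the right; to be left alone
- jar3_mid (a point): centre of a like jar at the right-hand side of the pump; to be left alone
- carton_mid (a point): centre of a cardboard carton, 130 x 100 mm, 90 mm high, at the left-hand side of the pump; to be left alone
Not all that is in view belongs to the job. What is shaped like the part that bears jar2_mid but green or purple is not meant.

How it is judged:
On the way, in this order (a step that is already met when the one before it is completed fails the run):
1. the fingertips touch the rail near its left end (more than 115 mm left of the middle) (contact force between the fingers and anything else above 0.5 N and x of the grasp point in the frame of pump between -0.125 and -0.045 m and z of the grasp point in the frame of pump between 0.07 and 0.15 m and y of the grasp point in the frame of pump between 0.115 and 0.21 m), for 0.1 s.
2. they touch the rail further along to the right (65 to 105 mm left of the middle) (contact force between the fingers and anything else above 0.5 N and x of the grasp point in the frame of pump between -0.125 and -0.045 m and z of the grasp point in the frame of pump between 0.07 and 0.15 m and y of the grasp point in the frame of pump between 0.065 and 0.105 m), for 0.05 s.
3. the catch in the notch is pressed fully down (over 6 mm of its 8) (value of joint catch above 0.006 m), for 0.3 s.
At the end, for the whole second after the job is handed in: the fingertips are in the notch and hold the catch down, over 6 mm of its 8 mm, with more than 1.5 N; the hood is within 15 mm of where it was, the jars and the carton within 25 mm and upright (value of joint catch above 0.006 m and contact force between the fingers and anything else above 1.5 N and x of the grasp point in the frame of pump between -0.135 and -0.035 m and y of the grasp point in the frame of pump between -0.12 and 0.12 m and distance of each of jar1_mid, jar2_mid, jar3_mid, carton_mid from where it was at the start of the episode below 0.025 m and angle between each of jar1_mid, jar2_mid, jar3_mid, carton_mid's own z axis and vertical below 0.2 rad and distance of hood_mid from where it was at the start of the episode below 0.015 m); the arm keeps its last pose, push and grip.
It fails at once if the hood is shifted or lifted by over 15 mm (distance of hood_mid from where it was at the start of the episode above 0.015 m).
It fails at once if a jar or the carton is moved by over 25 mm, lifted or tipped (not (distance of each of jar1_mid, jar2_mid, jar3_mid, carton_mid from where it was at the start of the episode below 0.025 m and angle between each of jar1_mid, jar2_mid, jar3_mid, carton_mid's own z axis and vertical below 0.2 rad)).
It fails at once if the fingers press harder than 40 N (contact force between the fingers and anything else above 40 N).
It also fails if it takes over 58 s, if anything falls off the work surface, if the arm or the gripper's body presses on something with over 40 N, if the wrist force passes 120 N, or if a joint passes its speed limit or range.

## Working session

There is one attempt and no reset: what is moved stays moved. The work goes in short steps, Python scripts to look and compute and a tool call to move; the robot and the scene stay as the last step left them, time stands still between calls to the robot, and variables do not carry over. Pictures are saved under pics/ and viewed, at most 10 in all, crops included, and the job is handed in when it is done.

Besides the shell and the picture viewer there is one more tool, called after "Request:" as a command line: name --argument value ..., lists and objects as JSON in quotes. drive_tool: Moves the arm, as the interface text tells. Its arguments: {"type":"object","properties":{"increments":{"type":"string"}},"required":["increments"]}

```bash
mkdir -p pics
python3 - <<'E'
from rig import robot
import cv2,numpy as np
s=robot.state(); print({k:np.round(v,3) for k,v in s.items()})
ims=[]
for c in ["scene","side"]:
    p=robot.camera(c); ims.append(p["pixels"])
    print(c,np.round(p["eye"],3))
    for t in ["pump","rail_left","rail_right","hood_mid","jar1_mid","jar2_mid","jar3_mid","carton_mid"]:
        print(t,[(np.round(d["location"],3),round(d["conf"],2)) for d in robot.place_of(t,p)][:4])
for n,i in zip(["scene0","side0"],ims): cv2.imwrite(f"pics/{n}.png",i[:,:,::-1])
E
```

```text
{'time': np.float64(0.0), 'joints': array([ 1.058,  0.494,  1.346, -0.   ,  1.302, -0.096]), 'dq': array([-0.001,  0.   ,  0.001, -0.001,  0.002,  0.001]), 'effort': array([ 2.0000e-03, -8.8215e+01, -3.8387e+01,  0.0000e+00,  1.0000e-02,
        0.0000e+00]), 'eef_pos': array([0.253, 0.571, 0.231]), 'eef_rot': array([-3.14 , -0.   ,  2.724]), 'ft_force': array([ 0.529, -0.106,  0.008]), 'ft_torque': array([-0.023, -0.026,  0.032]), 'grasp_force': np.float64(0.0), 'gripper_width': np.float64(0.085)}
scene [1.009 0.318 1.028]
pump []
rail_left [(array([0.554, 0.153, 0.098]), 0.87), (array([0.477, 0.044, 0.042]), 0.37)]
rail_right [(array([ 0.573, -0.247,  0.098]), 0.87)]
hood_mid [(array([ 0.672, -0.042,  0.084]), 0.79)]
jar1_mid [(array([0.475, 0.046, 0.046]), 0.73), (array([0.65 , 0.271, 0.042]), 0.4)]
jar2_mid [(array([ 0.443, -0.224,  0.046]), 0.92), (array([ 0.337, -0.248,  0.043]), 0.79), (array([ 0.484, -0.121,  0.041]), 0.78), (array([ 0.371, -0.087,  0.044]), 0.65)]
jar3_mid [(array([ 0.655, -0.307,  0.041]), 0.72), (array([0.554, 0.153, 0.094]), 0.28)]
carton_mid [(array([0.65 , 0.271, 0.042]), 0.8), (array([0.55 , 0.152, 0.095]), 0.56)]
side [ 0.068 -0.509  0.808]
pump []
rail_left [(array([0.558, 0.154, 0.093]), 0.57)]
rail_right [(array([ 0.573, -0.252,  0.094]), 0.69)]
hood_mid [(array([ 0.674, -0.04 ,  0.084]), 0.92)]
jar1_mid [(array([0.474, 0.047, 0.039]), 0.84), (array([0.557, 0.155, 0.098]), 0.15)]
jar2_mid [(array([ 0.376, -0.081,  0.041]), 0.97), (array([ 0.478, -0.117,  0.042]), 0.88), (array([ 0.441, -0.22 ,  0.042]), 0.7), (array([ 0.338, -0.244,  0.047]), 0.55)]
jar3_mid [(array([ 0.656, -0.307,  0.041]), 0.73)]
carton_mid [(array([0.651, 0.274, 0.047]), 0.9)]
```

View pics/scene0.png

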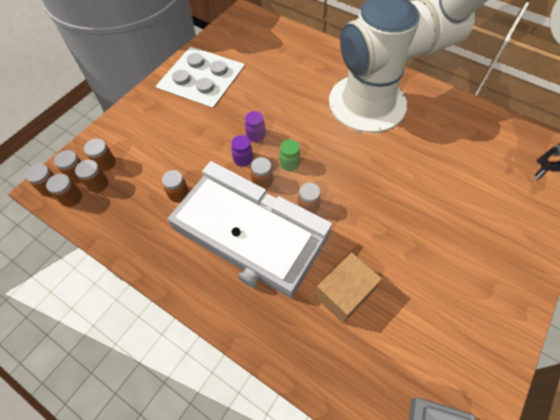

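View pics/side0.png

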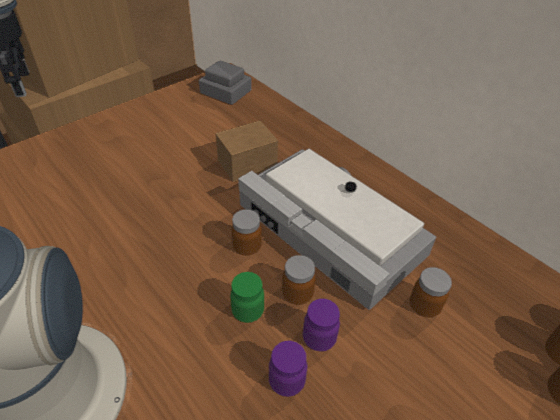

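The notch shows as a break in the rail at about (265,200) in the scene view and (303,218) in the side view. Both jars stand clear in front of the rail. I'll convert those pixels to positions and work out the approach.

```bash
cat > h.py <<'E'
from rig import robot
import numpy as np
from scipy.spatial.transform import Rotation as R
M=np.array([0.5645,-0.048,0.094]); T=0.042
PX=np.array([np.cos(T),np.sin(T),0]); PY=np.array([-np.sin(T),np.cos(T),0])
def rot(r): return R.from_euler("xyz",r)
def inc(py,z,px=0.,yaw=T+np.pi/2):
    "increments to rail coords (px,py), height z"
    s=robot.state(); Q=rot(s["eef_rot"])
    t=M+px*PX+py*PY; t[2]=z
    d=Q.inv().apply(t-s["eef_pos"])*1000
    w=np.degrees((Q.inv()*R.from_euler("xyz",[np.pi,0,yaw])).as_rotvec())
    print("inc",np.round(d,1),np.round(w,2))
def at(s=None):
    s=s or robot.state(); d=np.array(s["eef_pos"])-M
    print("t",round(s["time"],2),"px,py,z",np.round([d@PX*1e3,d@PY*1e3,s["eef_pos"][2]*1e3],1),"F",np.round(s["ft_force"],2),"w",s["gripper_width"])
def px2(p,uv,z):
    A=p["attitude"]; A=np.array(A); A=A if A.shape==(3,3) else (R.from_euler("xyz",A).as_matrix() if A.size==3 else R.from_quat(A).as_matrix())
    r=np.linalg.inv(p["K"])@[uv[0],uv[1],1]; r=A@[r[0],-r[1],-r[2]]
    e=np.array(p["eye"]); return e+r*(z-e[2])/r[2]
E
python3 - <<'E'
from h import *
import cv2
for c,uv in (("scene",(265,200)),("side",(303,218))):
    p=robot.camera(c); print(p["attitude"],[k for k in p])
    q=px2(p,uv,.09); d=q-M; print(q,d@PX,d@PY)
    for t in ["catch"]: print([(np.round(d["location"],3),d["conf"]) for d in robot.spot_in(t,p)])
at(); inc(.16,.15)
E
```

```text
[0.52621833 0.00262347 2.15601561] ['pixels', 'K', 'eye', 'attitude', 'shot']
[ 0.57161442 -0.03798986  0.09      ] 0.00752844703414223 0.00970259694782641
[]
[ 0.79088532 -0.01980148 -0.70753634] ['pixels', 'K', 'eye', 'attitude', 'shot']
[ 0.56697561 -0.03270299  0.09      ] 0.003115707488418187 0.015179573618256911
[(array([ 0.559, -0.036,  0.085]), 0.74), (array([ 0.657, -0.064,  0.096]), 0.4)]
t 1.1 px,py,z [-284.6  631.7  231.3] F [ 0.02 -0.27 -0.07] w 0.08562808696009201
inc [-464.4 -296.4   81.3] [-0.    0.   63.65]
```

Request:
drive_tool --increments "-33 -21 5 0 0 7 0; -66 -42 10 0 0 14 0; -99 -63 15 0 0 21 0; -132 -84 20 0 0 28 0; -165 -105 25 0 0 35 0"

```text
time: 1.52
eef_pos: [0.3624, 0.4068, 0.2062]
eef_rot: [3.141, -0.0, 2.107]
ft_force: [1.2, 0.4, 0.2]
gripper_width: 0.0252
grasp_force: 0.0
```

```bash
python3 -c "
from h import *
at();inc(.16,.15)"
```

```text
t 1.52 px,py,z [-182.8  462.9  206.2] F [1.21 0.45 0.21] w 0.025202243771092044
inc [-353.4   17.1   56.2] [ 2.000e-02 -1.000e-02  2.833e+01]
```

Request:
drive_tool --increments "-36 2 6 0 0 7 0; -72 4 12 0 0 14 0; -108 6 18 0 0 21 0; -144 8 24 0 0 28 0; -180 10 28 0 0 28.3 0"

```text
time: 1.93
eef_pos: [0.4639, 0.2576, 0.178]
eef_rot: [-3.142, -0.0, 1.61]
ft_force: [1.1, 0.7, 0.0]
gripper_width: -0.0002
grasp_force: 0.0
```

```bash
python3 -c "
from h import *
at();inc(.16,.15)"
```

```text
t 1.93 px,py,z [-87.7 309.6 178. ] F [1.13 0.72 0.01] w -0.0001620237125967081
inc [-149.4   88.1   28. ] [-0.   -0.   -0.14]
```

Request:
drive_tool --increments "-34 20 6 0 0 0 0; -68 40 12 0 0 0 0; -102 60 18 0 0 0 0; -130 77 24 0 0 0 0; -149 88 28 0 0 0 0"

```text
time: 2.35
eef_pos: [0.5599, 0.1119, 0.1498]
eef_rot: [3.141, 0.0, 1.617]
ft_force: [-0.5, 0.8, 0.5]
gripper_width: 0.0001
grasp_force: 0.0
```

Request:
drive_tool --increments "0 0 0 0 0 0 0; 0 0 0 0 0 0 0; 0 0 0 0 0 0 0; 0 0 0 0 0 0 0; 0 0 0 0 0 0 0"

```text
time: 2.77
eef_pos: [0.5579, 0.1156, 0.1505]
eef_rot: [3.141, -0.0, 1.62]
ft_force: [-0.3, 0.9, 0.3]
gripper_width: 0.0
grasp_force: 0.0
```

Run:
```python
from h import *
import cv2
at();inc(.16,.11)
for c in ["wrist","side"]:
    p=robot.camera(c); cv2.imwrite(f"pics/{c}1.png",p["pixels"][:,:,::-1])
    for t in ["rail_left","rail_right","hood_mid"]:
        for f in (robot.place_of,): print(c,t,[(np.round([(np.array(d["location"])-M)@PX,(np.array(d["location"])-M)@PY,d["location"][2]],3),round(d["conf"],2)) for d in f(t,p)][:2])
    print(c,"catch",[(np.round([(np.array(d["location"])-M)@PX,(np.array(d["location"])-M)@PY,d["location"][2]],3),round(d["conf"],2)) for d in robot.spot_in("catch",p)][:2])
```

```text
t 2.77 px,py,z [  0.3 163.8 150.5] F [-0.31  0.88  0.31] w 4.527274143693808e-05
inc [-3.8 -0.3 40.5] [ 0.01 -0.    0.43]
wrist rail_left [(array([0.003, 0.203, 0.094]), 0.81)]
wrist rail_right []
wrist hood_mid []
wrist catch []
side rail_left [(array([0.002, 0.201, 0.093]), 0.96)]
side rail_right [(array([-0.001, -0.2  ,  0.092]), 0.6)]
side hood_mid [(array([0.107, 0.004, 0.085]), 0.78)]
side catch [(array([ 0.06 , -0.264,  0.064]), 0.55), (array([-0.002,  0.014,  0.085]), 0.44)]
```

View pics/wrist1.png

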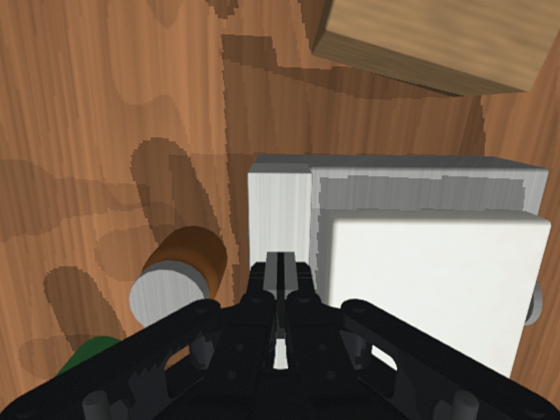

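View pics/side1.png

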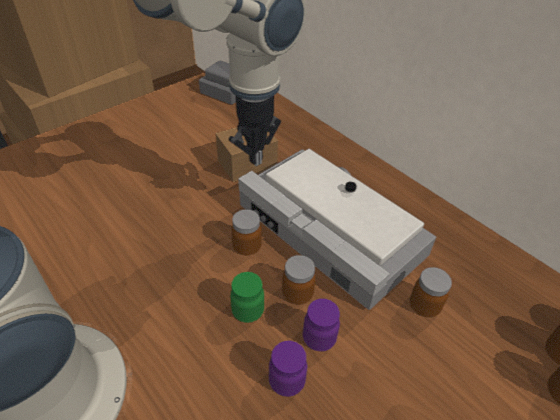

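The wrist view shows the shut tips at about (281,265), centred on the rail, which spans columns 248–312. Jar1 and the hood are clear, so I'll descend.

Request:
drive_tool --increments "-4 0 15 0 0 0.4 0; -7 0 30 0 0 0.4 0; -8 0 42 0 0 0.4 0; -8 0 50 0 0 0.4 0; -8 0 50 0 0 0.4 0"

```text
time: 3.68
eef_pos: [0.5579, 0.1066, 0.0988]
eef_rot: [-3.139, 0.0, 1.612]
ft_force: [-0.5, 0.6, -0.4]
gripper_width: -0.0
grasp_force: 0.0
```

Request:
drive_tool --increments "0 0 0.5 0 0 0 0; 0 0 1 0 0 0 0; 0 0 1.5 0 0 0 0; 0 0 2 0 0 0 0; 0 0 2 0 0 0 0"

```text
time: 4.1
eef_pos: [0.5589, 0.1068, 0.0986]
eef_rot: [3.141, -0.0, 1.612]
ft_force: [-0.5, 1.2, 0.4]
gripper_width: 0.0001
grasp_force: 0.0
```

```bash
python3 -c "
from h import *
at();inc(.15,.0945)"
```

```text
t 4.1 px,py,z [  0.9 154.9  98.6] F [-0.46  1.2   0.43] w 0.00010574703641927321
inc [-4.9 -0.9  4.1] [ 0.03 -0.   -0.04]
```

Request:
drive_tool --increments "0 0 0.5 0 0 0 0; 0 0 1 0 0 0 0; 0 0 1.5 0 0 0 0; 0 0 2 0 0 0 0; 0 0 2 0 0 0 0"

```text
time: 4.52
eef_pos: [0.5586, 0.1067, 0.0962]
eef_rot: [-3.141, 0.0, 1.612]
ft_force: [1.3, -0.7, 0.1]
gripper_width: -0.0006
grasp_force: 0.0
```

Request:
drive_tool --increments "0 0 0.3 0 0 0 0; 0 0 0.6 0 0 0 0; 0 0 1 0 0 0 0; 0 0 1 0 0 0 0; 0 0 1 0 0 0 0"

```text
time: 4.93
eef_pos: [0.5587, 0.1067, 0.0952]
eef_rot: [-3.142, -0.0, 1.612]
ft_force: [-0.5, -0.3, 0.2]
gripper_width: -0.0
grasp_force: 0.0
```

Request:
drive_tool --increments "0 0 0.3 0 0 0 0; 0 0 0.6 0 0 0 0; 0 0 1 0 0 0 0; 0 0 1 0 0 0 0; 0 0 1 0 0 0 0"

```text
time: 5.35
eef_pos: [0.5588, 0.1067, 0.0946]
eef_rot: [3.141, -0.0, 1.612]
ft_force: [-1.2, -0.6, 6.3]
gripper_width: 0.0004
grasp_force: 2.8
```

Request:
drive_tool --increments "0 0 0.2 0 0 0 0; 0 0 0.4 0 0 0 0; 0 0 0.5 0 0 0 0; 0 0 0.5 0 0 0 0; 0 0 0.5 0 0 0 0"

```text
time: 5.77
eef_pos: [0.5588, 0.1067, 0.0945]
eef_rot: [3.141, -0.0, 1.612]
ft_force: [-4.2, -0.5, 14.4]
gripper_width: -0.0002
grasp_force: 7.2
```

Request:
drive_tool --increments "-5 0 -0.1 0 0 0 0; -11 0 -0.2 0 0 0 0; -17 0 -0.2 0 0 0 0; -23 0 -0.2 0 0 0 0; -29 0 -0.2 0 0 0 0"

```text
time: 6.18
eef_pos: [0.5605, 0.078, 0.0945]
eef_rot: [3.14, -0.001, 1.612]
ft_force: [-0.7, 5.1, 8.7]
gripper_width: 0.0
grasp_force: 3.9
```

Request:
drive_tool --increments "-6 0 0 0 0 0 0; -12 0 0 0 0 0 0; -18 0 0 0 0 0 0; -24 0 0 0 0 0 0; -28 0 0 0 0 0 0"

```text
time: 6.6
eef_pos: [0.5616, 0.0498, 0.0945]
eef_rot: [3.14, -0.001, 1.612]
ft_force: [-0.5, 4.7, 7.4]
gripper_width: 0.0004
grasp_force: 3.9
```

```bash
python3 -c "
from h import *
at();inc(.015,.0935)"
```

```text
t 6.6 px,py,z [ 1.2 97.8 94.5] F [-0.53  4.69  7.39] w 0.00036560572388239003
inc [-82.8  -1.1   1. ] [ 0.08 -0.04 -0.06]
```

Request:
drive_tool --increments "-3 0 0 0 0 0 0; -6 0 0 0 0 0 0; -10 0 0 0 0 0 0; -15 0 0.2 0 0 0 0; -20 0 0.3 0 0 0 0"

```text
time: 7.02
eef_pos: [0.5622, 0.0299, 0.094]
eef_rot: [3.141, -0.0, 1.612]
ft_force: [-0.6, 7.0, 10.8]
gripper_width: 0.0001
grasp_force: 5.4
```

Request:
drive_tool --increments "-3 0 0.1 0 0 0 0; -6 0 0.2 0 0 0 0; -9 0 0.2 0 0 0 0; -12 0 0.2 0 0 0 0; -16 0 0.2 0 0 0 0"

```text
time: 7.43
eef_pos: [0.563, 0.0142, 0.094]
eef_rot: [3.14, -0.001, 1.612]
ft_force: [0.1, 7.2, 10.0]
gripper_width: -0.0002
grasp_force: 4.8
```

Request:
drive_tool --increments "-5 0 0 0 0 0 0; -10 0 0 0 0 0 0; -15 0 0 0 0 0 0; -20 0 0 0 0 0 0; -25 0 0 0 0 0 0"

```text
time: 7.85
eef_pos: [0.564, -0.011, 0.094]
eef_rot: [3.14, -0.001, 1.612]
ft_force: [-0.4, 5.4, 9.3]
gripper_width: -0.0
grasp_force: 4.6
```

Request:
drive_tool --increments "-2 0 0 0 0 0 0; -4 0 0 0 0 0 0; -6 0 0 0 0 0 0; -8 0 0 0 0 0 0; -8 0 0 0 0 0 0"

```text
time: 8.27
eef_pos: [0.5643, -0.0192, 0.0939]
eef_rot: [3.141, -0.0, 1.612]
ft_force: [0.0, 2.8, 7.5]
gripper_width: -0.0002
grasp_force: 3.9
```

Request:
drive_tool --increments "-2 0 0 0 0 0 0; -4 0 0 0 0 0 0; -5 0 0 0 0 0 0; -6 0 0 0 0 0 0; -6 0 0 0 0 0 0"

```text
time: 8.68
eef_pos: [0.5641, -0.0254, 0.0933]
eef_rot: [-3.141, 0.0, 1.612]
ft_force: [0.4, -0.1, 0.7]
gripper_width: 0.0001
grasp_force: 0.0
```

The upward force vanished at y = -0.025 and the tips dropped below the rail top, so they are at the notch. I'll centre them in it, then press down.

Request:
drive_tool --increments "-3 0 0 0 0 0 0; -6 0 0 0 0 0 0; -8 0 0 0 0 0 0; -8.5 0 0 0 0 0 0; -8.5 0 0 0 0 0 0"

```text
time: 9.1
eef_pos: [0.5645, -0.0339, 0.0935]
eef_rot: [-3.142, 0.0, 1.612]
ft_force: [1.0, -0.4, -0.4]
gripper_width: 0.0003
grasp_force: 0.0
```

Request:
drive_tool --increments "0 0 2 0 0 0 0; 0 0 4 0 0 0 0; 0 0 6 0 0 0 0; 0 0 8 0 0 0 0; 0 0 9 0 0 0 0"

```text
time: 9.52
eef_pos: [0.5643, -0.0336, 0.0841]
eef_rot: [-3.141, -0.0, 1.612]
ft_force: [0.2, -0.1, 1.0]
gripper_width: 0.0003
grasp_force: 0.4
```

```bash
python3 -c "
from h import *
at();inc(.0135,.0758)"
```

```text
t 9.52 px,py,z [ 0.4 14.4 84.1] F [ 0.21 -0.07  0.97] w 0.00026649418201502733
inc [-0.9 -0.4  8.3] [-0.03 -0.   -0.04]
```

Request:
drive_tool --increments "0 0 1.5 0 0 0 0; 0 0 3 0 0 0 0; 0 0 4.5 0 0 0 0; 0 0 6 0 0 0 0; 0 0 7 0 0 0 0"

```text
time: 9.93
eef_pos: [0.5644, -0.0336, 0.0774]
eef_rot: [-3.141, -0.0, 1.612]
ft_force: [-1.7, 1.2, 4.4]
gripper_width: -0.0002
grasp_force: 2.5
```

Request:
drive_tool --increments "0 0 0.3 0 0 0 0; 0 0 0.6 0 0 0 0; 0 0 0.9 0 0 0 0; 0 0 1.2 0 0 0 0; 0 0 1.2 0 0 0 0"

```text
time: 10.35
eef_pos: [0.5644, -0.0336, 0.0763]
eef_rot: [-3.141, -0.0, 1.612]
ft_force: [-2.1, 1.1, 5.8]
gripper_width: 0.0001
grasp_force: 2.8
```

A little more, so it seats on the stop.

Request:
drive_tool --increments "0 0 0.3 0 0 0 0; 0 0 0.6 0 0 0 0; 0 0 0.6 0 0 0 0; 0 0 0.6 0 0 0 0; 0 0 0.6 0 0 0 0"

```text
time: 10.77
eef_pos: [0.5645, -0.0336, 0.076]
eef_rot: [3.141, -0.0, 1.612]
ft_force: [-3.3, 0.6, 9.3]
gripper_width: 0.0001
grasp_force: 4.8
```

Request:
drive_tool --increments "0 0 0 0 0 0 0; 0 0 0 0 0 0 0; 0 0 0 0 0 0 0; 0 0 0 0 0 0 0; 0 0 0 0 0 0 0"

```text
time: 11.18
eef_pos: [0.5645, -0.0336, 0.076]
eef_rot: [3.141, 0.0, 1.612]
ft_force: [-3.7, 1.0, 9.9]
gripper_width: 0.0003
grasp_force: 4.8
```

Run:
```python
from h import *
import cv2
at()
p=robot.camera("side"); cv2.imwrite("pics/side2.png",cv2.resize(p["pixels"][100:320,180:460,::-1],None,fx=2,fy=2))
for t in ["hood_mid","jar1_mid","carton_mid"]: print(t,[np.round(d["location"],3) for d in robot.place_of(t,p)][:1])
```

```text
t 11.18 px,py,z [ 0.6 14.4 76. ] F [-3.69  0.95  9.91] w 0.0002969793931694395
hood_mid [array([ 0.672, -0.037,  0.085])]
jar1_mid [array([0.475, 0.05 , 0.039])]
carton_mid [array([0.652, 0.272, 0.049])]
```

View pics/side2.png

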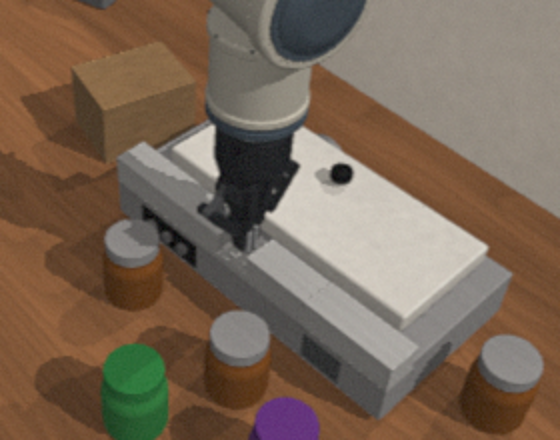

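The tips sit in the notch at about (247,240) in the crop. The force is about 10 N at z = 76 mm, so the catch is on its stop, and the hood, jars and carton haven't moved.

```bash
python3 -c "
from rig import robot
print(robot.finish_job())"
```

```text
the job is handed in; nothing more can be done
None
```

I found the notch by touch and handed the job in with the catch held on its stop at about 10 N; the hood, jar 1 and the carton read as unmoved at the last check, and the other jars looked undisturbed (no verdict was returned).

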